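# Unclip the battery cover of the lamp unit that has gone flat

### The job

Two identical cordless microscope-lamp battery units stand on the bench; the one whose small state lamp shows red needs new cells. Press in the orange snap tab on the side of that unit's cover to unclip it, lift the cover straight off and set it down gently, upright, flat inside the white tray. Leave the cover of the unit with the green lamp in place.

Things in the scene. Friction and masses are not known exactly. Their poses are not given: they have to be found in the camera images.
- flat_cover: Cover to take off: off-white cap 84 x 50 x 44 mm (x, y, z), 70 g, on the teal unit with the RED lamp. Origin: centre of its underside, z up. Its lowest 10 mm sit in a bay (1.5 mm play) in the unit's flat top; 34 mm stand above. Unit: fixed, 140 x 110 x 45 mm, same centre and axes; lamp 57, 35 mm (x, y) from centre. The tab is mid +y side; the opposite side (y = -25 mm) is plain. Lift it straight up.
- flat_tab (a joint): Travel of that cover's orange tab: 0 m sprung out, 0.0075 m pressed fully in (towards -y); 2 N starts it, 8 N is full; springs back. Tab: 38 mm wide (x), 12 to 41 mm above the cover's origin, 9 mm proud (to y = +34 mm). Its foot hook (to y = +30 mm) holds the cover down; keep it pressed over 5 mm while lifting. Width across tab and plain side: 59 mm out, 51.5 mm fully in.
- good_cover: The same cover with the same orange tab, on an identical teal unit with a GREEN lamp. It must stay where it is. Origin (centre of the underside), axes and sizes as for the other cover.
- tray: Open white tray fixed to the bench, 180 x 130 x 12 mm outside (x, y, z), walls and floor 4 mm thick. Origin at the centre of its underside (bench level); its inner floor, 172 x 122 mm, lies 4 mm above it.
Mind the look-alikes: they are no part of the job. What is shaped like the flat_cover but blue or yellow is not meant. Several things look just like the tray: the one meant starts farthest to the robot's left.

How it is judged:
By the outcome, as a careful person would: the job done as asked, in the order asked, and still so for the second after the job is handed in, with the robot touching nothing.
It also fails if it takes over 40 s, if anything falls off the work surface, if the arm or the gripper's body presses on something with over 40 N, if the wrist force passes 120 N, or if a joint passes its speed limit or range.

### The arm

A 6-joint arm with a two-finger parallel gripper is mounted at the origin on the work surface. World frame = base frame: x ahead of the robot, y to its left, z up, the work surface at z = 0. Lengths are in mm, angles in degrees, forces in N, time in s.
With the tool pointing down it reaches from about 400 to 825 mm from the base axis. Payload 7 kg.
Tool frame: the origin (TCP) lies on the centre line of the jaws, within the pads' length; the fingertips stand 17 mm ahead of it and the grasp point (between the pads) lies 2 mm behind it; z points along the fingers, y is the line along which they close (so a half turn about z gives the same grasp; the last joint's range is limited). The gripper opens to 85 mm and grips with 20 to 120 N. Pads are 22 mm wide; open, the fingers measure 114 mm over their backs; the gripper's body (76 mm by 85 mm) begins 54 mm behind the grasp point. The pads swing forward as they close: fully open they stand 13 mm farther back than shut.
Start: joints at [86.866, 20.546, 0.682, 0, -70.136, -16.507], TCP at [226.892, 635.7, 248.302] pointing down, gripper open.
Joint ranges: [-176.03, 176.03], [-82.01, 121.73], [-58.28, 71.71], [-173.87, 95.51], [-174.79, -0.11], [-173.66, 173.66]. Speed limits (degrees/s): [136.94, 136.94, 172.46, 180, 180, 180].

### API

Orientations are given as a 3x3 rotation matrix whose columns are the frame's x, y, z axes.
In Python, from cell import arm gives the robot as it stands. The module is installed in compiled form; this text tells all that it offers.
- The arm moves only by the tool drive_tool, never from a script. Its argument "moves" is a list of rows, each a list of 3 entries, a list of its own where there are three numbers: the turn, a rotation vector about the tool's x, y, z as a fraction of full scale, then the shift along the tool's x, y, z as a fraction of full scale, then the opening, from -1 (shut) to 1 (fully open). A call has 1 to 12 rows; each row shifts and turns the commanded pose from where the row before left it, along the tool's axes as they then stand; what a row does not reach is not made up. Full scale, the value 1, is 0.5 m for a shift and pi/4 rad for a turn. A row lasts 1/8 s, in which the tool goes at most 62.5 mm and 10.7 degrees, less where a joint would pass 70% of its speed; a pose out of reach is approached as far as the arm can. A call with a number of a shift or a turn outside -1 to 1 is refused whole. A call with a gripper value outside its range is refused whole. The fingers move at their own pace and stop on an object; "squeeze" is the grip in N (left out, the last holds). Time passes only in rows, so rows that do not move let the fingers close. It gives the time, the measured TCP pose, the force, the opening and the grip force at its end, in the units of the state.
- arm.get_state(): the state, without advancing time (a new reading comes with each control period).
- arm.capture(name): name is "scene" or "top" or "wrist"; returns a dict with "pixels" (400x640x3 uint8, red, green, blue), "fx", "fy", "cx", "cy" (pixels), "xyz" and "attitude" of the camera in the world; the wrist camera has in their place "hand_eye" (4x4, takes a point from camera to tool coordinates, whose origin is the TCP and whose axes are the flange's). Camera axes: x right, y up, looking along -z (the intrinsics and any distortion apply to the point x, -y, -z); pixel columns grow to the right and rows downward; lengths in mm; the calibration is good to about 2 mm. A picture is of the moment at which its call begins: read the wrist's pose just before it. There is no depth.
- arm.job_done(): hands the job in; it is judged then, once.
The state is a dict: "time": time; "joint_pos": joint angles; "qd": joint speeds; "joint_efforts": joint torques, N m; "tool_pos": TCP position; "orientation": TCP orientation; "wrist_force": force on the tool from outside, world axes, zero at the start; "torque": the same for the moment, N m; "gripper_width": opening from 0.0 (shut) to 1.0 (fully open); "gripper_force": force on a finger pad.
Only numpy, scipy, OpenCV 4.12 (cv2) and the standard library are available. Lean on these libraries where they do the work, as an engineer would, in place of code of your own. Each camera call takes 0.05 s, during which the arm holds its last target. There are 200 camera calls.

## Working session

There is one attempt and no reset: what is moved stays moved. The work goes in short steps, Python scripts to look and compute and a tool call to move; the robot and the scene stay as the last step left them, time stands still between calls to the robot, and variables do not carry over. Pictures are saved under pics/ and viewed, at most 10 in all, crops included, and the job is handed in when it is done.

Besides the shell and the picture viewer there is one more tool, called after "Emit:" as name(argument=value, ...), one argument or row to a line, values as JSON. drive_tool: Moves the arm, as the interface text tells. Shift numbers are shares of 0.5 m and turn numbers shares of pi/4 rad, none past 1 either way. Its arguments: {"type":"object","properties":{"moves":{"type":"array","items":{"type":"array"}},"squeeze":{"type":"number"}},"required":["moves"]}

```bash
mkdir -p pics; cat > h.py <<'E'
from cell import arm
import numpy as np, cv2
def cap(n,f):
    s=arm.get_state(); c=arm.capture(n); cv2.imwrite('pics/'+f,c['pixels'][:,:,::-1])
    np.savez('pics/'+f+'.npz',tp=s['tool_pos'],R=s['orientation'],**c)
    return c
E
python3 - <<'E'
from h import *
for n in('scene','top'):
    c=cap(n,n+'1.png'); print({k:v for k,v in c.items() if k!='pixels'})
a=cv2.imread('pics/scene1.png');b=cv2.imread('pics/top1.png')
print(arm.get_state())
E
```

```text
{'fx': 424.6362965606892, 'fy': 424.6362965606892, 'cx': 314.2972725912741, 'cy': 203.89882720472383, 'xyz': array([ 926.78489392, -155.38883404,  690.25666221]), 'attitude': array([[ 0.41582392, -0.75967626,  0.49998245],
       [ 0.90931054,  0.35675235, -0.21420108],
       [-0.01564644,  0.54370924,  0.83912779]])}
{'fx': 380.39091713436886, 'fy': 380.39091713436886, 'cx': 326.464686796267, 'cy': 197.00798307963788, 'xyz': array([494.39425594,  -3.91029771, 794.29226918]), 'attitude': array([[-0.02264561,  0.99946469, -0.02361151],
       [-0.99972782, -0.02277145, -0.00507443],
       [-0.00560938,  0.02349017,  0.99970833]])}
{'time': 0.1, 'joint_pos': array([ 8.68659708e+01,  2.05860669e+01,  6.39288524e-01, -1.81444335e-02,
       -7.01372906e+01, -1.65075241e+01]), 'qd': array([-0.00836297, -0.09731962,  0.07696036,  0.091551  ,  0.08223502,
        0.02280691]), 'joint_efforts': array([-3.44556640e-03, -5.84762478e+01,  2.94107670e+01,  6.95459023e+00,
       -3.16021258e-03,  1.26390614e-05]), 'tool_pos': array([226.76761585, 635.32848386, 247.47237069]), 'orientation': array([[ 9.41777700e-01, -3.36235960e-01, -3.77613197e-04],
       [-3.36236146e-01, -9.41776595e-01, -1.44878565e-03],
       [ 1.31506564e-04,  1.49140123e-03, -9.99998879e-01]]), 'wrist_force': array([ 0.84594682, -0.37029639,  0.01230992]), 'torque': array([ 0.01693122, -0.01090096, -0.04584119]), 'gripper_force': 0.0, 'gripper_width': 0.9948195477902514}
```

View pics/top1.png

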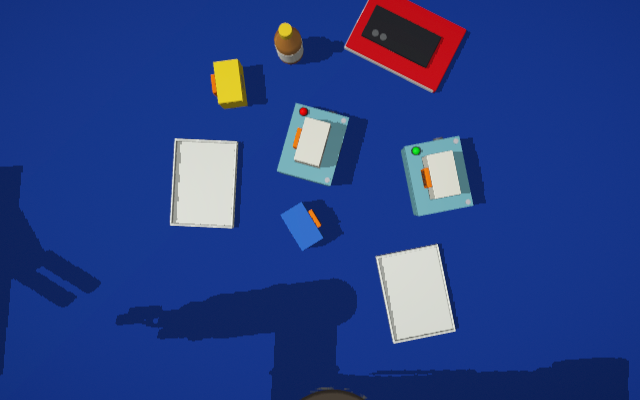

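View pics/scene1.png

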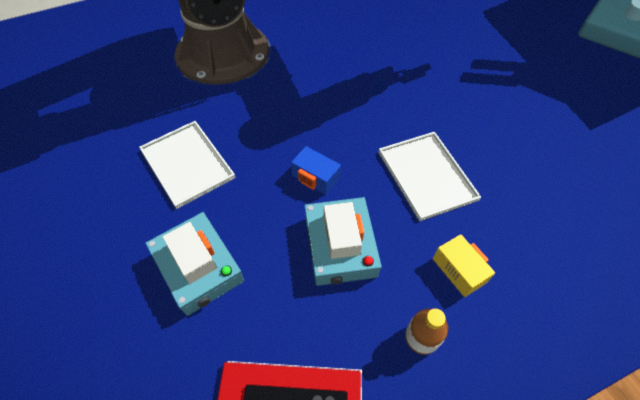

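The top view shows two cover units: red lamp at (304,112), unit centre about (313,145), and green lamp at (416,151). The blue (302,226) and yellow (229,83) blocks are look-alikes. There are two trays, at (205,183) and (416,293). Left in the image is +y, so (205,183) is the one meant. I'll confirm this in an enlarged crop.

```bash
python3 - <<'E'
from h import *
a=cv2.imread('pics/top1.png')[90:240,160:360]
cv2.imwrite('pics/crop1.png',cv2.resize(a,None,fx=4,fy=4,interpolation=cv2.INTER_CUBIC))
E
```

```text
(no output)
```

View pics/crop1.png

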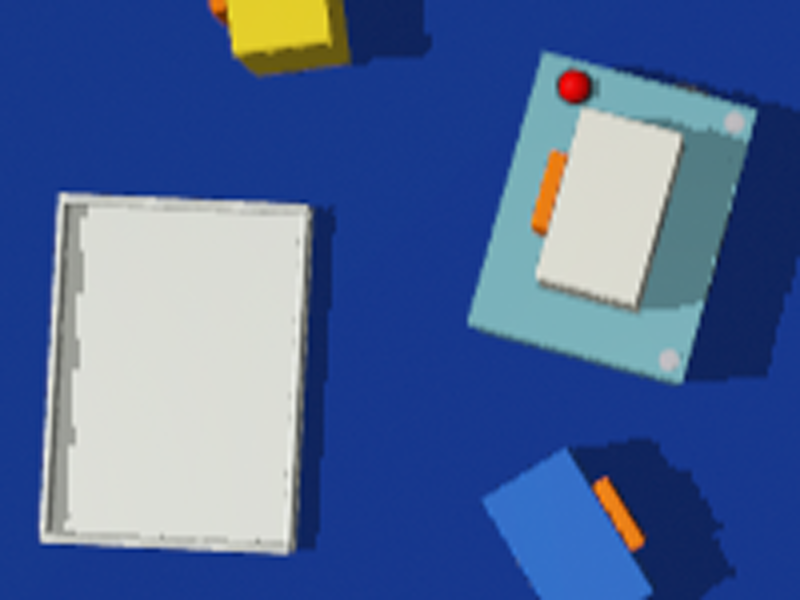

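The crop confirms it: the red lamp at crop (574,87) is on the unit with the off-white cover, and the tab is on the unit's left. Crop corners:
- Unit top: (543,52), (757,107), (684,382), (468,325)
- Cover top: (582,108), (683,133), (638,309), (537,281)
- Tray rim: (60,193), (313,205), (294,553), (40,542)

```bash
cat >> h.py <<'E'
def back(c,uv,z,R=None,p=None):
    uv=np.atleast_2d(np.array(uv,float)); R=c['attitude'] if R is None else R; p=c['xyz'] if p is None else p
    d=np.c_[(uv[:,0]-c['cx'])/c['fx'],-(uv[:,1]-c['cy'])/c['fy'],-np.ones(len(uv))]@R.T
    return p+d*((z-p[2])/d[:,2])[:,None]
E
python3 - <<'E'
from h import *
c=np.load('pics/top1.png.npz')
for n,q,z in(('unit',[(543,52),(757,107),(684,382),(468,325)],45),('cover',[(582,108),(683,133),(638,309),(537,281)],79),('tray',[(60,193),(313,205),(294,553),(40,542)],12)):
    p=back(c,(np.array(q)+.5)/4-.5+[160,90],z)[:,:2]
    e=np.roll(p,-1,0)-p
    print(n,p.mean(0),np.linalg.norm(e,axis=1),np.degrees(np.arctan2(e[:,1],e[:,0])))
E
```

```text
unit [618.1576207   24.37626485] [109.53149808 140.94003992 110.30541898 140.46897309] [-105.86480524  163.83589764   73.88729639  -16.48036941]
cover [616.63327529  24.40835337] [49.21069455 85.96468512 49.44913531 84.65618344] [-105.33323387  164.41019774   73.14893757  -15.74340594]
tray [547.89842253 252.35226427] [131.24798421 179.75590678 131.03892507 180.49518778] [-94.07408977 175.8976953   86.24914829  -4.03516416]
```

Emit:
drive_tool(
  moves=[
    [[0,0,0],[0.08,0.062,0],1],
    [[0,0,0],[0.08,0.062,0],1],
    [[0,0,0],[0.08,0.062,0],1],
    [[0,0,0],[0.08,0.062,0],1],
    [[0,0,0],[0.08,0.062,0],1],
    [[0,0,0],[0.08,0.062,0],1],
    [[0,0,0],[0.08,0.062,0],1],
    [[0,0,0],[0.08,0.062,0],1],
    [[0,0,0],[0.08,0.062,0],1],
    [[0,0,0],[0.08,0.062,0],1],
    [[0,0,0],[0.08,0.062,0],1],
    [[0,0,0],[0.08,0.062,0],1],
  ],
)

```text
time: 1.6
tool_pos: [554.5, 122.5, 248.2]
orientation: [[0.942, -0.336, -0.0], [-0.336, -0.942, -0.0], [-0.0, 0.0, -1.0]]
wrist_force: [0.8, -0.1, -0.4]
gripper_width: 1.003
gripper_force: 0.0
```

Emit:
drive_tool(
  moves=[
    [[0,0,0],[0.08,0.062,0],1],
    [[0,0,0],[0.08,0.062,0],1],
    [[0,0,-0.081],[0,0,0.05],1],
    [[0,0,0],[0,0,0],1],
    [[0,0,0],[0,0,0],1],
  ],
)

```text
time: 2.22
tool_pos: [608.5, 39.0, 223.9]
orientation: [[0.961, -0.276, 0.0], [-0.276, -0.961, -0.0], [0.0, 0.0, -1.0]]
wrist_force: [-1.6, -0.7, 1.0]
gripper_width: 1.003
gripper_force: 0.0
```

```bash
cat >> h.py <<'E'
def delta(t,yaw_y=74.0):
    s=arm.get_state();R=np.array(s['orientation']);p=np.array(s['tool_pos'])
    print('t',s['time'],'p',p.round(1),'zax',R[:,2].round(4),'yaw_y',np.degrees(np.arctan2(R[1,1],R[0,1]))%180,'F',np.round(s['wrist_force'],1),s['gripper_width'],s['gripper_force'])
    a=(yaw_y-np.degrees(np.arctan2(R[1,1],R[0,1]))+90)%180-90
    print('shift',(R.T@(np.array(t)-p)/500).round(4),'turn z',round(-a/45,4))
E
python3 - <<'E'
from h import *
delta([617.6,25.4,200])
c=cap('wrist','w1.png');print(c['hand_eye'])
E
```

```text
t 2.225 p [608.5  39.  223.9] zax [ 2.e-04 -3.e-04 -1.e+00] yaw_y 73.97405317009499 F [-1.6 -0.7  1. ] 1.0029890964973287 0.0
shift [0.025  0.0212 0.0478] turn z -0.0006
[[-3.61928691e-04  9.62336583e-01  2.71860570e-01  6.81434385e+01]
 [ 9.99999301e-01  4.23352846e-05  1.18144255e-03 -1.18854099e+00]
 [ 1.12543609e-03  2.71860807e-01 -9.62335926e-01 -1.24415377e+02]
 [ 0.00000000e+00  0.00000000e+00  0.00000000e+00  1.00000000e+00]]
```

View pics/w1.png

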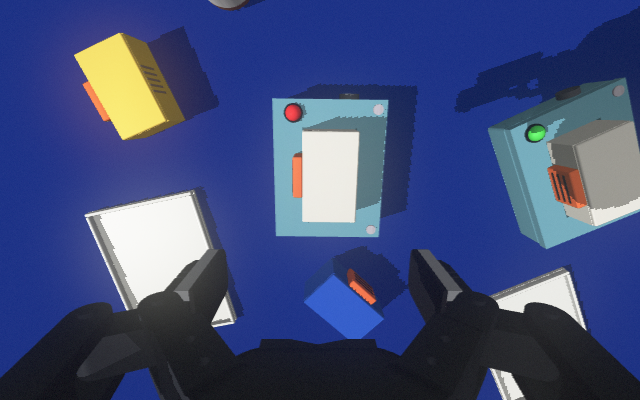

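The wrist view shows the red-lamp unit square to the jaws. The cover-top corners are about (302,131), (359,131), (356,222), (302,222), and the unit-top corners are (273,99), (388,100), (379,237), (276,236).

```bash
python3 - <<'E'
from h import *
c=dict(np.load('pics/w1.png.npz'));H=c['hand_eye'];R=c['R']@H[:3,:3];p=c['tp']+c['R']@H[:3,3]
for q,z in(([(302,131),(359,131),(356,222),(302,222)],79),([(273,99),(388,100),(379,237),(276,236)],45)):
    P=back(c,q,z,R,p)[:,:2];e=np.roll(P,-1,0)-P
    print(P.mean(0),np.linalg.norm(e,axis=1),np.degrees(np.arctan2(e[:,1],e[:,0])))
E
```

```text
[618.17319834  26.57596894] [49.06073881 83.02973176 50.46402891 83.05130405] [-106.0440518   164.12216495   73.97160107  -16.84601096]
[617.39005134  26.31521928] [108.52503476 139.04971351 109.92438715 138.86044448] [-106.52238724  163.57497074   73.37652668  -17.00222418]
```

Emit:
drive_tool(
  moves=[
    [[0,0,0.005],[0.025,0.019,0],1],
    [[0,0,0],[0,0,0.08],1],
    [[0,0,0],[0,0,0.08],1],
    [[0,0,0],[0,0,0.06],1],
    [[0,0,0],[0,0,0.04],1],
    [[0,0,0],[0,0,0.03],1],
    [[0,0,0],[0,0,0.014],1],
    [[0,0,0],[0,0,0],1],
    [[0,0,0],[0,0,0],1],
  ],
)

```text
time: 3.4
tool_pos: [618.4, 26.3, 72.2]
orientation: [[0.96, -0.279, 0.001], [-0.279, -0.96, 0.0], [0.001, -0.001, -1.0]]
wrist_force: [0.5, -0.1, -0.3]
gripper_width: 1.005
gripper_force: 0.0
```

```bash
python3 - <<'E'
from h import *
delta([617.9,26.4,72],73.8)
cap('wrist','w2.png');cap('scene','s2.png')
a=cv2.imread('pics/w2.png');b=cv2.imread('pics/s2.png')[170:300,270:420]
cv2.imwrite('pics/m2.png',np.hstack([cv2.resize(a,(400,250)),cv2.resize(b,(288,250))]))
E
```

```text
t 3.4 p [618.4  26.3  72.2] zax [ 1.4e-03  3.0e-04 -1.0e+00] yaw_y 73.78641518662116 F [ 0.5 -0.1 -0.3] 1.0052920911142091 0.0
shift [-0.0011  0.      0.0004] turn z -0.0003
```

View pics/m2.png

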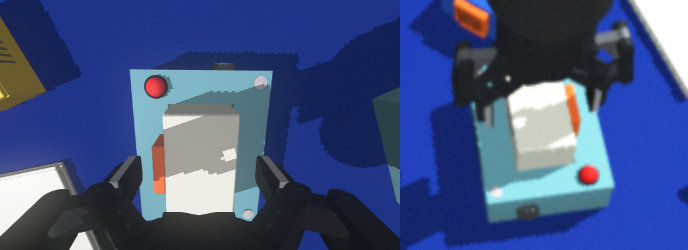

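The fingers straddle the cover and tab with nothing touching, so I'll close.

Emit:
drive_tool(
  moves=[
    [[0,0,0],[0,0,0],0.4],
    [[0,0,0],[0,0,0],0.3],
    [[0,0,0],[0,0,0],-1],
    [[0,0,0],[0,0,0],-1],
    [[0,0,0],[0,0,0],-1],
    [[0,0,0],[0,0,0],-1],
    [[0,0,0],[0,0,0],-1],
  ],
  squeeze=35,
)

```text
time: 4.38
tool_pos: [618.2, 25.4, 73.1]
orientation: [[0.96, -0.279, 0.001], [-0.279, -0.96, -0.001], [0.001, 0.0, -1.0]]
wrist_force: [-3.4, -3.4, 12.1]
gripper_width: 0.586
gripper_force: 34.7
```

The opening is about 50 mm, so the tab is fully pressed. Next is a straight, slow lift.

Emit:
drive_tool(
  moves=[
    [[0,0,0],[0,0,-0.006],-1],
    [[0,0,0],[0,0,-0.01],-1],
    [[0,0,0],[0,0,-0.01],-1],
    [[0,0,0],[0,0,-0.01],-1],
    [[0,0,0],[0,0,-0.01],-1],
    [[0,0,0],[0,0,0],-1],
  ],
)

```text
time: 5.12
tool_pos: [618.1, 26.3, 94.8]
orientation: [[0.96, -0.279, 0.001], [-0.279, -0.96, 0.0], [0.001, -0.001, -1.0]]
wrist_force: [0.6, 0.4, -0.5]
gripper_width: 0.584
gripper_force: 36.5
```

```bash
python3 - <<'E'
from h import *
delta([618,26,200],73.8)
cap('wrist','w3.png');cap('scene','s3.png')
a=cv2.imread('pics/w3.png');b=cv2.imread('pics/s3.png')[150:300,250:420]
cv2.imwrite('pics/m3.png',np.hstack([cv2.resize(a,(400,250)),cv2.resize(b,(283,250))]))
E
```

```text
t 5.125 p [618.1  26.3  94.8] zax [ 9.e-04  3.e-04 -1.e+00] yaw_y 73.7825925239012 F [ 0.6  0.4 -0.5] 0.583546782596008 36.45481925457716
shift [ 1.000e-04  5.000e-04 -2.103e-01] turn z -0.0004
```

View pics/m3.png

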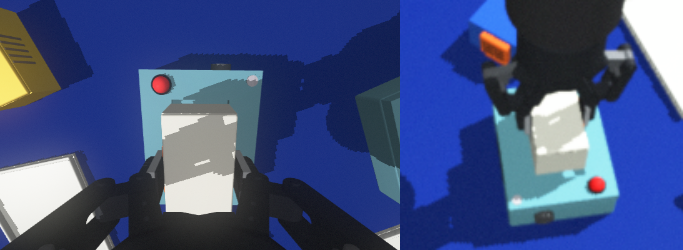

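The cover is clear, level and held, and its underside sits about 38 mm below the TCP. I'll raise it and carry it to the left tray.

Emit:
drive_tool(
  moves=[
    [[0,0,0],[0,0,-0.03],-1],
    [[0,0,0],[0,0,-0.05],-1],
    [[0,0,0],[-0.02,-0.03,-0.03],-1],
    [[0,0,0],[-0.04,-0.06,0],-1],
    [[0,0,0],[-0.047,-0.072,0],-1],
    [[0,0,0],[-0.047,-0.072,0],-1],
    [[0,0,0],[-0.047,-0.072,0],-1],
    [[0,0,0],[-0.04,-0.06,0],-1],
    [[0,0,0],[-0.02,-0.03,0],-1],
    [[0,0,-0.135],[0,0,0],-1],
    [[0,0,-0.135],[0,0,0],-1],
    [[0,0,0],[0,0,0],-1],
  ],
)

```text
time: 6.72
tool_pos: [547.7, 252.8, 149.6]
orientation: [[0.997, -0.072, 0.0], [-0.072, -0.997, 0.0], [0.0, -0.0, -1.0]]
wrist_force: [-0.2, -0.4, -0.9]
gripper_width: 0.581
gripper_force: 36.6
```

```bash
python3 - <<'E'
from h import *
delta([548,253,42],86)
cap('wrist','w4.png')
E
```

```text
t 6.725 p [547.7 252.8 149.6] zax [ 0.  0. -1.] yaw_y 85.88863035855282 F [-0.2 -0.4 -0.9] 0.5805582284544998 36.577059365808964
shift [ 0.0007 -0.0005  0.2151] turn z -0.0025
```

View pics/w4.png

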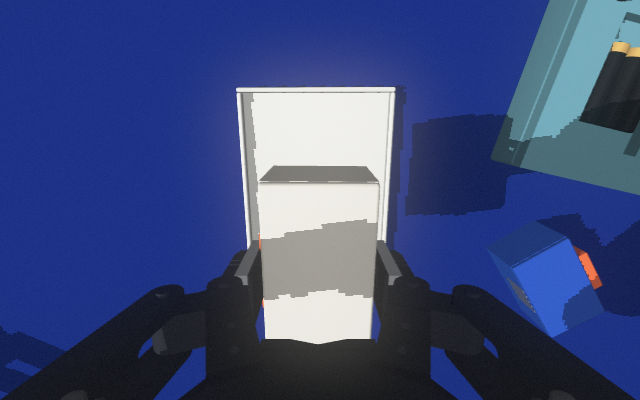

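The cover is square over the tray and the cells are exposed in the red unit. I'll lower it to just above the tray floor, then creep down.

Emit:
drive_tool(
  moves=[
    [[0,0,0],[0,0,0.06],-1],
    [[0,0,0],[0,0,0.06],-1],
    [[0,0,0],[0,0,0.05],-1],
    [[0,0,0],[0,0,0.025],-1],
    [[0,0,0],[0,0,0.01],-1],
    [[0,0,0],[0,0,0],-1],
  ],
)

```text
time: 7.52
tool_pos: [548.1, 252.9, 47.2]
orientation: [[0.997, -0.071, 0.0], [-0.071, -0.997, 0.0], [0.0, -0.0, -1.0]]
wrist_force: [-0.4, -0.4, -0.5]
gripper_width: 0.582
gripper_force: 36.6
```

Emit:
drive_tool(
  moves=[
    [[0,0,0],[0,0,0.002],-1],
    [[0,0,0],[0,0,0.002],-1],
    [[0,0,0],[0,0,0],-1],
  ],
)

```text
time: 7.9
tool_pos: [547.9, 252.8, 45.1]
orientation: [[0.997, -0.071, 0.0], [-0.071, -0.997, 0.0], [0.0, -0.0, -1.0]]
wrist_force: [0.4, -0.0, -1.5]
gripper_width: 0.583
gripper_force: 36.6
```

Emit:
drive_tool(
  moves=[
    [[0,0,0],[0,0,0.002],-1],
    [[0,0,0],[0,0,0.002],-1],
    [[0,0,0],[0,0,0],-1],
  ],
)

```text
time: 8.28
tool_pos: [547.8, 252.6, 42.7]
orientation: [[0.997, -0.071, -0.0], [-0.071, -0.997, -0.0], [-0.0, 0.0, -1.0]]
wrist_force: [-1.1, -0.2, -1.2]
gripper_width: 0.584
gripper_force: 36.6
```

Emit:
drive_tool(
  moves=[
    [[0,0,0],[0,0,0.0014],-1],
    [[0,0,0],[0,0,0],-1],
  ],
)

```text
time: 8.52
tool_pos: [547.8, 252.7, 42.5]
orientation: [[0.997, -0.071, 0.0], [-0.071, -0.997, 0.0], [0.0, -0.0, -1.0]]
wrist_force: [-1.1, -0.1, 4.1]
gripper_width: 0.584
gripper_force: 38.7
```

It's touching the floor (4 N up), so I'll release gradually.

Emit:
drive_tool(
  moves=[
    [[0,0,0],[0,0,0],-1],
    [[0,0,0],[0,0,0],0.2],
    [[0,0,0],[0,0,0],0.3],
    [[0,0,0],[0,0,0],0.45],
    [[0,0,0],[0,0,0],0.6],
    [[0,0,0],[0,0,0],0.8],
    [[0,0,0],[0,0,0],0.8],
  ],
  squeeze=20,
)

```text
time: 9.4
tool_pos: [547.9, 252.8, 42.1]
orientation: [[0.997, -0.071, 0.0], [-0.071, -0.997, 0.0], [0.0, -0.0, -1.0]]
wrist_force: [-0.3, -0.7, 0.8]
gripper_width: 0.903
gripper_force: 0.0
```

Emit:
drive_tool(
  moves=[
    [[0,0,0],[0,0,-0.01],0.8],
    [[0,0,0],[0,0,-0.03],0.8],
    [[0,0,0],[0,0,-0.06],0.8],
    [[0,0,0],[0,0,-0.08],0.8],
    [[0,0,0],[0,0,-0.08],0.8],
    [[0,0,0],[0,0,-0.05],0.8],
    [[0,0,0],[0,0,0],0.8],
  ],
)

```text
time: 10.28
tool_pos: [548.9, 253.5, 201.0]
orientation: [[0.997, -0.071, 0.005], [-0.071, -0.997, 0.004], [0.004, -0.004, -1.0]]
wrist_force: [-0.1, -0.1, -0.1]
gripper_width: 0.902
gripper_force: 0.0
```

```bash
python3 - <<'E'
from h import *
delta([548,253,42],86)
cap('wrist','w5.png');cap('scene','s5.png')
a=cv2.imread('pics/w5.png');b=cv2.imread('pics/s5.png')
cv2.imwrite('pics/m5.png',np.hstack([cv2.resize(a,(400,250)),cv2.resize(b,(400,250))]))
E
```

```text
t 10.275 p [548.9 253.5 201. ] zax [ 0.0047  0.0037 -1.    ] yaw_y 85.9476987908553 F [-0.1 -0.1 -0.1] 0.902259717946331 0.0
shift [-0.0032  0.0024  0.318 ] turn z -0.0012
```

View pics/m5.png

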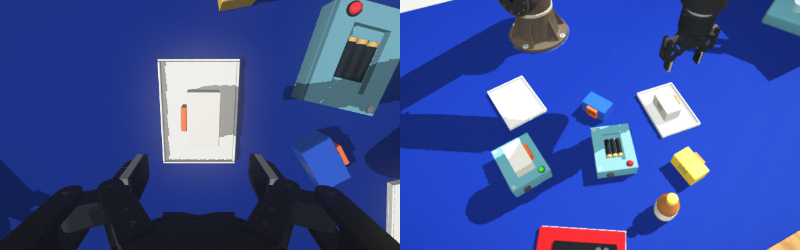

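The cover stands upright and flat inside the left tray with its tab sprung out. The green unit's cover is untouched and the gripper is clear.

```bash
python3 -c "
from cell import arm
print(arm.job_done())"
```

```text
the job is handed in; nothing more can be done
None
```

The red-lamp unit's cover was unclipped, lifted off and set upright and flat in the left tray, the green unit's cover was left in place, and I handed the job in at about 10 s; no verdict was returned.

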